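Stir the baking beads, cover the pot and lift off the outer lid

TASK

Stir the clay beads in the pot with the wooden stirrer: with its foot down among them, begin on the side of the pot away from the robot and go one full turn clockwise (seen from above), well off the middle, back to that side, then stand the stirrer upright in its holder again. Next take the nested pair of lids together by the inner lid's stem, lower them onto the pot until the inner lid is fully seated, without dropping them, and let go; then grip the outer lid by its collar and lift it alone, level, leaving the inner lid seated undisturbed. Finish while holding the outer lid still in the air, clear above the top of the stem, with all the beads in the pot and the other things on the ledge left where they are.

Things in the scene. Friction and masses are not known exactly. Their poses are not given: they have to be found in the camera images.
- pot: Round straight-sided white stoneware pot, open on top, heavy and fixed on the ledge. 130 mm outer diameter, 120 mm inner diameter, 85 mm high, inner floor 6 mm above the ledge. Origin: centre of its underside; x points away from the robot, y to the robot's left, z up.
- stirrer: Loose wooden stirrer standing upright in the wooden holder: 170 mm long. Lower 60 mm is a round foot 24 mm thick; above it a square handle 16 x 16 mm (flats along the stirrer's x and y) runs to the top. 50 to 100 g. Origin: centre of the foot's lower end; z runs along the stirrer to its top.
- stirrer_top (a point): Centre of the upper end of the stirrer's handle, 170 mm from the foot's end.
- holder: Square wooden holder block 80 x 80 x 60 mm, fixed on the ledge, with one blind square hole 32 x 32 mm, 50 mm deep, in the middle of its top (3 mm chamfer); its floor lies 10 mm above the ledge. At the start the stirrer stands in it. It may be on either side of the pot. Origin: centre of its underside.
- inner_lid: Steel inner lid, loose, 180 to 290 g; starts on the ledge beside the pot, outer lid nested on it. Plug 108 mm wide (z 0 to 10 mm), flange 128 mm wide (z 10 to 14) that rests on the pot's rim, central round stem 18 mm thick from the flange up. Origin: centre of the plug's underside, z up; seated, it is 75 mm above the pot's origin.
- stem_top (a point): Top end of the inner lid's stem, 73 mm above the inner lid's origin. With the lids nested the stem stands 27 mm out of the collar; lifted by the stem, the inner lid carries the outer lid along.
- outer_lid: Aluminium outer lid, loose, 100 to 200 g, lying on the inner lid's flange. Disc 151 mm wide, 4 mm thick, with an 8 mm skirt below its edge and a central upright collar 44 mm in outer diameter, 28 mm high; bore 28 mm right through, round the stem (5 mm play all round). Origin: centre of the skirt's lower edge, z up; nested, 6 mm above the inner lid's origin.
- collar_top (a point): Centre of the upper end of the outer lid's collar, 40 mm above the outer lid's origin (the disc's top is at 12 mm).
- bowl: Orange plastic bowl, 130 mm wide, 50 mm high, bystander. Origin: centre of its underside.
- saucer: White ceramic saucer, 130 mm wide, 18 mm high, bystander. Origin: centre of its underside.
- jar: Clear plastic jar with a screw lid, 70 mm wide, 110 mm high, bystander. Origin: centre of its underside.
- spatula: Wooden spatula 240 mm long lying flat beyond the pot, bystander. Origin: on its underside about mid-length.
- mug: Blue ceramic mug, 76 mm wide, 85 mm high, bystander at the right. Origin: centre of its underside.
- bead0_center (a point): Centre of bead 0: one of six alike loose clay baking beads, balls 26 mm in diameter, 14 g, lying on the pot's floor. At the start they form a loose ring and the middle of the pot (about 30 mm across) is free.
- bead1_center (a point): Centre of bead 1, like bead 0.
- bead2_center (a point): Centre of bead 2, like bead 0.
- bead3_center (a point): Centre of bead 3, like bead 0.
- bead4_center (a point): Centre of bead 4, like bead 0.
- bead5_center (a point): Centre of bead 5, like bead 0.
Not all that is in view belongs to the job. Several things have the shape of the outer_lid; the one meant has the colours described above.

How it is judged:
By the outcome, as a careful person would: the job done as asked, in the order asked, and still so for the second after the job is handed in, while the arm keeps its last pose, push and grip.
It also fails if it takes over 72 s, if anything falls off the work surface, if the arm or the gripper's body presses on something with over 40 N, if the wrist force passes 120 N, or if a joint passes its speed limit or range.

ROBOT

A 7-joint arm with a two-finger parallel gripper is mounted at the origin on the work surface. World frame = base frame: x ahead of the robot, y to its left, z up, the work surface at z = 0. Lengths are in m, angles in rad, forces in N, time in s.
With the tool pointing down it reaches from about 0.425 to 0.925 m from the base axis. Payload 6.8 kg.
Tool frame: the origin (TCP) lies on the front face of the gripper's body, between the roots of the fingers; the fingertips stand 73 mm ahead of it and the grasp point (between the pads) lies 54 mm ahead of it (env.nose_length is the distance from the TCP to the fingertips, in m); z points along the fingers, y is the direction in which the jaws open and shut (so a half turn about z gives the same grasp; the last joint's range is limited). The gripper opens to 85 mm and grips with 20 to 120 N. Pads are 22 mm wide; open, the fingers measure 114 mm over their backs; the gripper's body (76 mm by 85 mm) begins 54 mm behind the grasp point. The pads swing forward as they close: fully open they stand 13 mm farther back than shut.
Start: joints at [1.238, 0.477, 0.022, 1.555, -0.011, 1.109, -0.083], TCP at [0.15, -0.658, 0.304] pointing down, gripper open.
Joint ranges: [-2.96, 2.96], [-0.34, 2.1], [-1.41, 1.46], [0.24, 2.44], [-1.37, 4.51], [0.17, 1.92], [-2.96, 2.96]. Speed limits (rad/s): [2.39, 2.39, 3.14, 3.14, 3.14, 3.14, 3.14].

INTERFACE

Orientations are given as a unit quaternion [w, x, y, z].
In Python, from cell import env, kin, camera, calibration, job gives the robot as it stands. The module is installed in compiled form; this text tells all that it offers. Calls block until the motion is done:
- env.reach(position, orientation): joint-space move of the TCP to a pose.
- env.movel(position, velocity=0.15, rot=None, stop_force=None): straight line of the TCP; rot=None keeps the orientation; velocity is the mean speed in m/s. With stop_force (N) it stops when the force on the tool has changed by that much, and returns True; else False.
- env.goto_joints(angles): joint-space move.
- env.grip(opening, f_grip=None): finger opening in m; f_grip is the grip in N (None keeps the last); returns when the fingers have stopped.
- env.dwell(seconds).
- kin.inverse_kinematics(position, orientation): joint angles nearest the present ones, or None.
- env.get_state(): the state.
- camera(name): name is "scene" or "top" or "wrist"; returns (picture, depth): 400x640x3 uint8, blue, green, red; 400x640 float32, m along the optical axis (not along the pixel's ray), 0 where there is no reading.
- calibration(name): a dict with "fx", "fy", "cx", "cy" (pixels), "k1" (the pictures are not rectified: a ray, as slopes to the right and down, at radius r is drawn at 1 + k1 r^2 times it, then the intrinsics apply), "rvec" (rotation vector, rad) and "tvec" (3), from world to camera coordinates, as OpenCV has them. Camera axes: x right, y down, z forward; pixel columns grow to the right and rows downward; lengths in m; the calibration is good to about 2 mm. A picture is of the moment at which its call begins: read the wrist's pose just before it. calibration takes no time and is no camera call; for the wrist camera it gives the pose at the moment of the call.
A pose or a line that the arm cannot do raises env.PlanningError and nothing moves.
- job.job_done(): hands the job in, once; it reports no verdict.
The state is a dict: "time": time; "qpos": joint angles; "joint_velocities": joint speeds; "joint_torque": joint torques, N m; "tcp_pos": TCP position; "orientation": TCP orientation; "force": force on the tool from outside, world axes, zero at the start; "torque": the same for the moment, N m; "opening": finger opening in m.
Only numpy, scipy, OpenCV 4.12 (cv2) and the standard library are available. Lean on these libraries where they do the work, as an engineer would, in place of code of your own. Each camera call takes 0.05 s, during which the arm holds its last target.

## Working session

There is one attempt and no reset: what is moved stays moved. The work goes in short steps, each a Python script; the robot and the scene stay as the last script left them, time stands still between calls to the robot, and variables do not carry over. Pictures are saved under pics/ and viewed, and the job is handed in when it is done.

```bash
ls; mkdir -p pics
python3 - <<'E'
from cell import env,kin,camera,calibration,job
import cv2,numpy as np
for n in ["scene","top","wrist"]:
    p,d=camera(n); cv2.imwrite(f"pics/a_{n}.png",p); np.save(f"pics/a_{n}_d.npy",d)
    print(n,calibration(n))
s=env.get_state();print(s["time"],s["tcp_pos"],s["orientation"],s["opening"],s["force"])
E
```

```text
pics
scene {'fx': 455.1050593860675, 'fy': 455.1050593860675, 'cx': 318.53678851684083, 'cy': 202.02545506742175, 'k1': -0.065581042177515, 'rvec': array([ 1.74655009,  1.57035757, -0.78827596]), 'tvec': array([-0.05803045, -0.22721809,  1.65279017])}
top {'fx': 467.7069895552205, 'fy': 467.7069895552205, 'cx': 329.2929351232651, 'cy': 197.72732829322715, 'k1': 0.042996090717588635, 'rvec': array([ 2.10347148, -2.1196242 ,  0.18609959]), 'tvec': array([0.01724821, 0.52740501, 1.41576616])}
wrist {'fx': 282.93408488981663, 'fy': 282.93408488981663, 'cx': 320.65257672324776, 'cy': 197.49059979673606, 'k1': -0.023856778430411882, 'rvec': array([-2.26547009,  1.80526179,  0.27337197]), 'tvec': array([-0.67460235, -0.03918172,  0.38037929])}
0.15 [ 0.15040288 -0.65768342  0.30316451] [-6.69530076e-04  9.93686255e-01  1.12192497e-01 -1.46092567e-04] 0.08533750143931548 [ 0.18973185 -0.67617186  0.16617971]
```

View pics/a_scene.png

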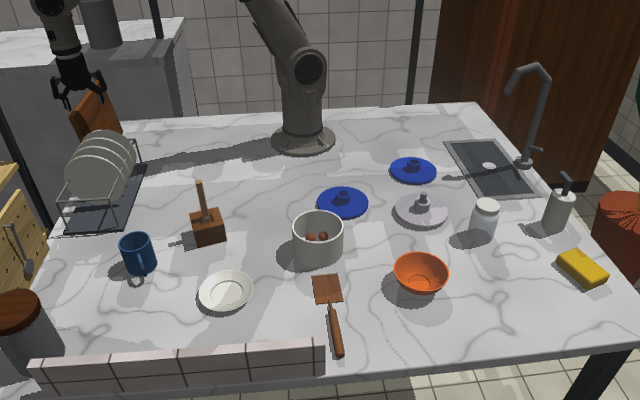

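View pics/a_top.png

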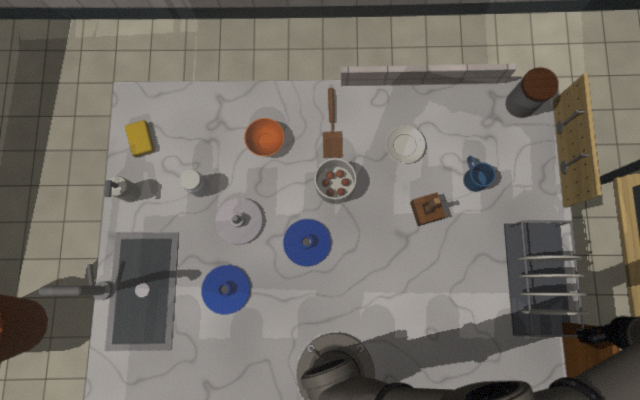

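View pics/a_wrist.png

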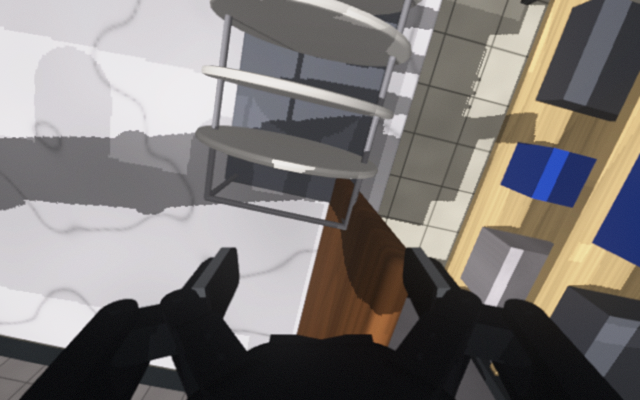

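The scene camera shows the pot at (318,240), the stirrer in its holder at (205,215), and beads in the pot. There are three lid-shaped things, as seen from the top camera: grey at (240,220), blue at (307,242) and blue at (226,289). The grey one fits, since it is aluminium with a steel stem. I'll confirm that in an enlarged crop.

```bash
cat > h.py <<'E'
from cell import env,kin,camera,calibration,job
import cv2,numpy as np
def ray(n,px,c=None):
    c=c or calibration(n)
    K=np.array([[c["fx"],0,c["cx"]],[0,c["fy"],c["cy"]],[0,0,1]])
    u=cv2.undistortPoints(np.array(px,float).reshape(-1,1,2),K,np.array([c["k1"],0,0,0,0.]),None,None,None).reshape(-1,2)
    R=cv2.Rodrigues(c["rvec"])[0]; o=-R.T@c["tvec"]
    d=np.c_[u,np.ones(len(u))]@R
    return o,d
def onplane(n,px,z,c=None):
    o,d=ray(n,px,c); return o+d*((z-o[2])/d[:,2])[:,None]
def proj(n,P,c=None):
    c=c or calibration(n)
    K=np.array([[c["fx"],0,c["cx"]],[0,c["fy"],c["cy"]],[0,0,1]])
    return cv2.projectPoints(np.array(P,float).reshape(-1,3),c["rvec"],c["tvec"],K,np.array([c["k1"],0,0,0,0.]))[0].reshape(-1,2)
def cloud(n,d,c=None):
    c=c or calibration(n)
    v,u=np.mgrid[0:400,0:640]; px=np.c_[u.ravel(),v.ravel()].astype(float)
    o,r=ray(n,px,c); return (o+r*d.reshape(-1,1)).reshape(400,640,3)
E
python3 - <<'E'
from h import *
p=cv2.imread("pics/a_top.png");s=cv2.imread("pics/a_scene.png")
a=cv2.resize(p[150:320,180:460],None,fx=2.85,fy=2.85,interpolation=2)[:480,:790]
cv2.imwrite("pics/b_top.png",a)
b=cv2.resize(s[150:290,170:460],None,fx=2.7,fy=2.7,interpolation=2);cv2.imwrite("pics/b_scene.png",b)
D=np.load("pics/a_top_d.npy");C=cloud("top",D)
for q in [(335,181),(335,165),(240,220),(237,218),(260,220),(431,208),(307,242),(370,230),(265,150)]:
    print(q,C[q[1],q[0]].round(3),p[q[1],q[0]])
E
```

```text
(335, 181) [ 0.591 -0.005  0.011] [143 153 157]
(335, 165) [ 0.642 -0.005  0.02 ] [85 90 93]
(240, 220) [0.461 0.294 0.039] [65 66 68]
(237, 218) [0.463 0.297 0.073] [90 91 94]
(260, 220) [0.464 0.235 0.018] [132 132 139]
(431, 208) [ 0.485 -0.294  0.094] [40 48 56]
(307, 242) [0.394 0.086 0.003] [80 80 81]
(370, 230) [ 0.431 -0.116 -0.   ] [134 137 141]
(265, 150) [0.697 0.225 0.013] [ 47  75 135]
```

View pics/b_top.png

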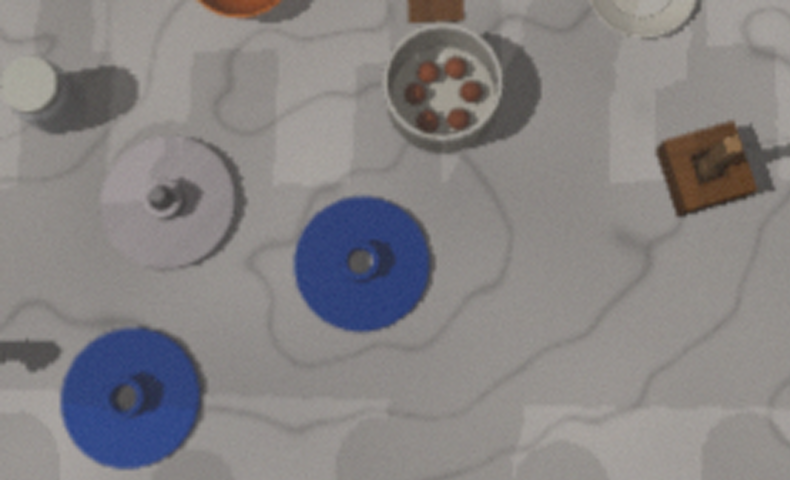

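View pics/b_scene.png

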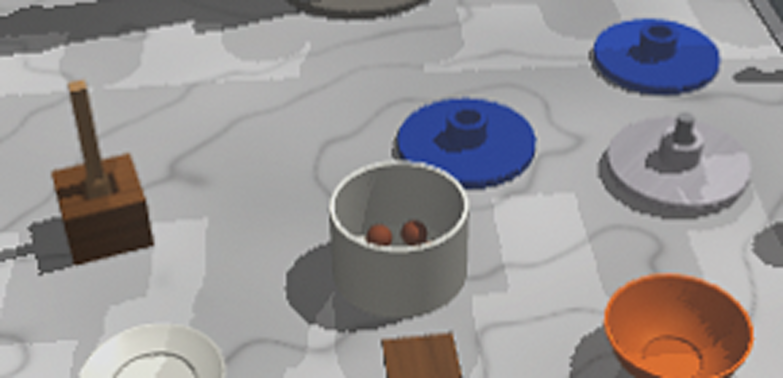

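The enlarged crop confirms it. The grey lid at crop (165,200) is the only one with a stem standing in its collar, and both blue lids are empty distractors. Next I'll measure everything.

```bash
cat > meas.py <<'E'
from h import *
from scipy.optimize import least_squares
def circ(P,r=None):
    if r is None:
        f=lambda x:np.hypot(P[:,0]-x[0],P[:,1]-x[1])-x[2]; x0=[*P[:,:2].mean(0),.06]
    else:
        f=lambda x:np.hypot(P[:,0]-x[0],P[:,1]-x[1])-r; x0=P[:,:2].mean(0)
    s=least_squares(f,x0,loss='soft_l1',f_scale=.002); return s.x,np.abs(s.fun).mean()
if __name__=="__main__":
  for n in ["top","scene"]:
    D=np.load(f"pics/a_{n}_d.npy");C=cloud(n,D).reshape(-1,3);I=cv2.imread(f"pics/a_{n}.png").reshape(-1,3);C[D.ravel()==0]=9
    near=lambda x,y,r,z0,z1:(np.hypot(C[:,0]-x,C[:,1]-y)<r)&(C[:,2]>z0)&(C[:,2]<z1)
    m=near(.59,-.005,.09,.081,.090); print(n,"pot rim",m.sum(),circ(C[m],.0625),circ(C[m]),np.median(C[m][:,2]))
    m=near(.463,.295,.10,.014,.024); P=C[m]; print("disc",m.sum(),np.median(P[:,2]))
    h=cv2.convexHull(P[:,:2].astype(np.float32)).reshape(-1,2); print("hull circ",circ(h,.0755),circ(h), cv2.minEnclosingCircle(P[:,:2].astype(np.float32)))
    m=near(.463,.295,.04,.040,.052); print("collar",m.sum(),C[m].mean(0),circ(C[m],.018) if m.sum()>5 else '')
    m=near(.463,.295,.04,.068,.08); print("stem",m.sum(),C[m].mean(0))
    m=near(.485,-.294,.08,.055,.065); print("holder top",m.sum(),cv2.minAreaRect(C[m][:,:2].astype(np.float32)))
    for z0 in np.arange(.065,.19,.01):
        m=near(.485,-.294,.09,z0,z0+.01); 
        if m.sum(): print("stir",round(z0,3),m.sum(),C[m].mean(0).round(4),C[m].min(0).round(3),C[m].max(0).round(3))
E
python3 meas.py
```

```text
top pot rim 188 (array([ 0.58258907, -0.00501923]), np.float64(0.0013486376115290856)) (array([ 0.5825755 , -0.00504339,  0.06211771]), np.float64(0.00131024951929086)) 0.0855035021042776
disc 1376 0.01899286436743086
hull circ (array([0.46428463, 0.30329208]), np.float64(0.0009952647263215793)) (array([0.46435394, 0.30295201, 0.07474872]), np.float64(0.0007100321651931159)) ((0.4638436734676361, 0.30425480008125305), 0.07671527564525604)
collar 91 [0.4633704  0.30150898 0.04645953] (array([0.46431848, 0.30271083]), np.float64(0.002519911367455643))
stem 28 [0.46378466 0.30203732 0.07324602]
holder top 470 ((0.49250084161758423, -0.2934552729129791), (0.07990072667598724, 0.08111519366502762), 15.903765678405762)
stir 0.065 58 [ 0.49   -0.2941  0.0676] [ 0.446 -0.338  0.065] [ 0.533 -0.254  0.075]
stir 0.075 6 [ 0.4881 -0.2895  0.0806] [ 0.484 -0.299  0.078] [ 0.497 -0.285  0.083]
stir 0.085 6 [ 0.4883 -0.2906  0.0909] [ 0.483 -0.303  0.087] [ 0.494 -0.285  0.094]
stir 0.095 6 [ 0.4886 -0.2866  0.1013] [ 0.483 -0.289  0.096] [ 0.496 -0.284  0.105]
stir 0.105 4 [ 0.4903 -0.2887  0.110
[... 1788 characters left out ...]
.285  0.105]
stir 0.105 16 [ 0.5025 -0.2905  0.111 ] [ 0.497 -0.296  0.106] [ 0.506 -0.285  0.115]
stir 0.115 21 [ 0.5022 -0.2906  0.121 ] [ 0.496 -0.299  0.115] [ 0.507 -0.283  0.125]
stir 0.125 17 [ 0.5022 -0.2889  0.1303] [ 0.5   -0.298  0.126] [ 0.506 -0.282  0.135]
stir 0.135 24 [ 0.502  -0.2896  0.1396] [ 0.498 -0.299  0.135] [ 0.507 -0.283  0.145]
stir 0.145 22 [ 0.5018 -0.2899  0.15  ] [ 0.491 -0.301  0.146] [ 0.507 -0.281  0.154]
stir 0.155 22 [ 0.5018 -0.2897  0.16  ] [ 0.498 -0.298  0.155] [ 0.506 -0.283  0.165]
stir 0.165 24 [ 0.5023 -0.2893  0.1704] [ 0.495 -0.3    0.166] [ 0.509 -0.281  0.175]
stir 0.175 31 [ 0.498  -0.2908  0.1792] [ 0.488 -0.3    0.176] [ 0.507 -0.282  0.182]
```

```bash
cat >> h.py <<'E'
from scipy.spatial.transform import Rotation as Rn
def quat(yaw): # tool down, tool y (jaw) along (cos yaw, sin yaw)
    y=np.array([np.cos(yaw),np.sin(yaw),0]);z=np.array([0,0,-1.]);x=np.cross(y,z)
    q=Rn.from_matrix(np.c_[x,y,z]).as_quat(); return np.r_[q[3],q[:3]]
def S():
    s=env.get_state(); return "t %.2f tcp %s f %s q %s op %.4f"%(s["time"],np.round(s["tcp_pos"],4),np.round(s["force"],1),np.round(s["qpos"],2),s["opening"])
E
python3 - <<'E'
from h import *
s=env.get_state();q=s["orientation"];R=Rn.from_quat([q[1],q[2],q[3],q[0]]).as_matrix()
o,d=ray("wrist",[[320,200]]);print("cam in tool",R.T@(o-s["tcp_pos"]),"axis",R.T@d[0]); print("jaw",R[:,1])
for name,p in [("st",(.4945,-.2915,.30)),("pot",(.585,-.004,.25)),("lid",(.4655,.3044,.16))]:
  for k in range(-90,91,15):
    yaw=np.radians(k); r=kin.inverse_kinematics(p,quat(yaw)); print(name,k,None if r is None else np.round(r,2))
E
```

```text
cam in tool [ 0.07442004  0.00048831 -0.07076922] axis [-0.30234619 -0.00264289  0.95323858]
jaw [ 0.22296809 -0.97482479 -0.00136339]
st -90 [ 0.54  0.32 -0.15  1.8   0.05  1.03 -1.2 ]
st -75 [ 0.57  0.32 -0.18  1.8   0.07  1.03 -0.95]
st -60 [ 0.61  0.33 -0.23  1.79  0.09  1.03 -0.7 ]
st -45 [ 0.65  0.33 -0.28  1.79  0.11  1.03 -0.46]
st -30 [ 0.69  0.34 -0.34  1.79  0.13  1.04 -0.21]
st -15 [ 0.74  0.34 -0.39  1.79  0.15  1.04  0.03]
st 0 [ 0.78  0.35 -0.44  1.78  0.17  1.05  0.27]
st 15 [ 0.82  0.36 -0.5   1.78  0.19  1.05  0.51]
st 30 [ 0.84  0.36 -0.52  1.78  0.2   1.05  0.77]
st 45 [ 0.86  0.37 -0.55  1.78  0.22  1.06  1.02]
st 60 [ 0.9   0.38 -0.6   1.77  0.24  1.06  1.26]
st 75 [ 0.93  0.39 -0.65  1.77  0.26  1.07  1.5 ]
st 90 [ 0.97  0.4  -0.7   1.77  0.29  1.08  1.74]
pot -90 [ 0.29  0.43 -0.5   1.8   0.25  0.97 -1.89]
pot -75 [ 0.31  0.44 -0.53  1.8   0.26  0.97 -1.64]
pot -60 [ 0.33  0.44 -0.56  1.8   0.28  0.98 -1.39]
pot -45 [ 0.35  0.45 -0.59  1.8   0.29  0.98 -1.14]
pot -30 [ 0.37  0.46 -0.61  1.8   0.31  0.98 -0.89]
pot -15 [ 0.38  0.46 -0.62  1.8   0.31  0.99 -0.63
[... 325 characters left out ...]
3 -0.86  1.79  0.46  1.04  1.08]
lid -90 [-0.02  0.63 -0.89  1.92  0.63  0.9  -2.8 ]
lid -75 [ 0.06  0.69 -1.01  1.91  0.72  0.96 -2.61]
lid -60 [ 0.06  0.7  -1.02  1.91  0.73  0.96 -2.35]
lid -45 [ 0.02  0.66 -0.95  1.91  0.68  0.93 -2.05]
lid -30 [-0.08  0.6  -0.8   1.92  0.56  0.86 -1.7 ]
lid -15 [-0.15  0.56 -0.7   1.92  0.48  0.83 -1.37]
lid 0 [-0.1   0.59 -0.78  1.92  0.55  0.85 -1.16]
lid 15 [-0.1   0.59 -0.77  1.92  0.54  0.85 -0.89]
lid 30 [-0.11  0.58 -0.76  1.92  0.53  0.85 -0.63]
lid 45 [-0.1   0.59 -0.77  1.92  0.54  0.85 -0.37]
lid 60 [-0.08  0.6  -0.8   1.92  0.56  0.86 -0.12]
lid 75 [-0.05  0.62 -0.85  1.92  0.6   0.88  0.11]
lid 90 [-0.    0.65 -0.92  1.92  0.65  0.91  0.32]
```

Run:
```python
from h import *
env.reach([.4945,-.2915,.34],quat(np.radians(-74)))
print(S())
c=calibration("wrist");p,d=camera("wrist");cv2.imwrite("pics/c_w.png",p);np.save("pics/c_w_d.npy",d);np.save("pics/c_w_c.npy",c,allow_pickle=True)
```

```text
t 1.98 tcp [ 0.4938 -0.293   0.3399] f [-0.4 -0.6  0.2] q [ 0.57  0.29 -0.18  1.75  0.06  1.11 -0.92] op 0.0855
```

View pics/c_w.png

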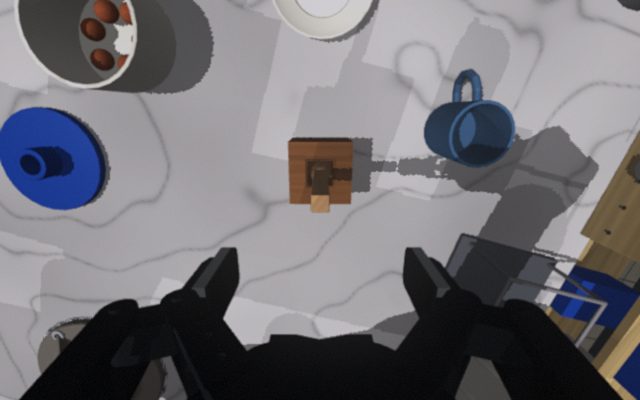

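The wrist view shows the holder at (320,172) with the stirrer top end at (320,203). Both are square to the jaws. Next step is measuring the top.

Run:
```python
from h import *
p=cv2.imread("pics/c_w.png");d=np.load("pics/c_w_d.npy");c=np.load("pics/c_w_c.npy",allow_pickle=True).item()
cv2.imwrite("pics/c_crop.png",cv2.resize(p[130:220,270:370],None,fx=6,fy=6,interpolation=0))
C=cloud("wrist",d,c);C[d==0]=9;P=C.reshape(-1,3)
near=(np.hypot(P[:,0]-.494,P[:,1]+.292)<.07)
m=near&(P[:,2]>.175)&(P[:,2]<.187);print("top",m.sum(),P[m].mean(0),cv2.minAreaRect(P[m][:,:2].astype(np.float32)))
m=near&(P[:,2]>.055)&(P[:,2]<.064);print("hold",m.sum(),np.median(P[m][:,2]),cv2.minAreaRect(P[m][:,:2].astype(np.float32)))
hsv=cv2.cvtColor(p,cv2.COLOR_BGR2HSV)
# bright end face
m=(hsv[...,2]>130)&(hsv[...,1]>90)&(hsv[...,0]<25);m[:185]=0;m[220:]=0;m[:,:300]=0;m[:,340:]=0
ys,xs=np.nonzero(m);print(xs.min(),xs.max(),ys.min(),ys.max());
px=[[xs.min()-.5,ys.min()-.5],[xs.max()+.5,ys.min()-.5],[xs.max()+.5,ys.max()+.5],[xs.min()-.5,ys.max()+.5]]
Q=onplane("wrist",px,.18,c);print(Q,Q.mean(0));r=np.diff(Q[:2],axis=0)[0];print(np.degrees(np.arctan2(r[1],r[0])))
```

```text
top 351 [ 0.49263426 -0.29265561  0.18034543] ((0.49200111627578735, -0.2928948700428009), (0.016430387273430824, 0.014722994528710842), 15.899048805236816)
hold 3058 0.060634055976924506 ((0.4923221468925476, -0.29281774163246155), (0.07966978847980499, 0.08010569214820862), 15.632061958312988)
311 328 195 211
[[ 0.49739699 -0.28341712  0.18      ]
 [ 0.50158085 -0.29813546  0.18      ]
 [ 0.48684394 -0.30245562  0.18      ]
 [ 0.48258106 -0.28745979  0.18      ]] [ 0.49210071 -0.292867    0.18      ]
-74.13160128556108
```

View pics/c_crop.png

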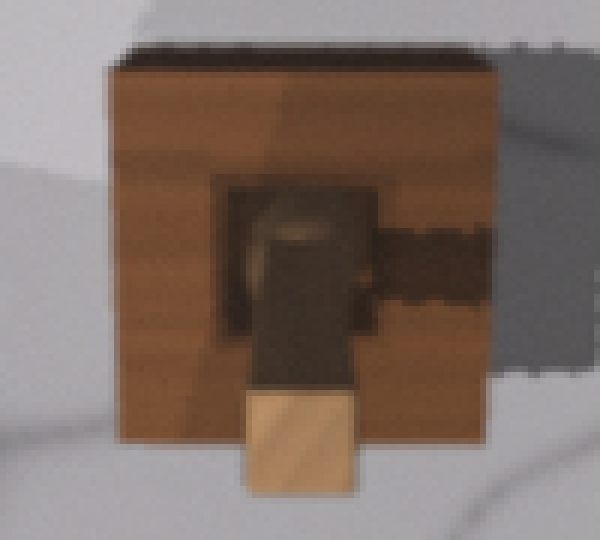

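Run:
```python
from h import *
env.movel([.4921,-.2928,.194],velocity=.12,rot=quat(np.radians(-74.1)))
print(S())
env.grip(.010,60);print(S())
env.movel([.4921,-.2928,.344],velocity=.12);print(S())
env.movel([.555,-.10,.344],velocity=.2);env.dwell(.2);print(S())
for n in ["wrist","top"]:
    c=calibration(n);p,d=camera(n);cv2.imwrite(f"pics/d_{n}.png",p);np.save(f"pics/d_{n}_d.npy",d);np.save(f"pics/d_{n}_c.npy",c,allow_pickle=True)
print(S())
```

```text
t 3.40 tcp [ 0.4925 -0.293   0.1947] f [0.6 0.7 0.4] q [ 0.56  0.44 -0.17  1.89  0.1   0.81 -0.96] op 0.0855
t 4.03 tcp [ 0.4923 -0.2928  0.1942] f [-0.3  0.5  1.9] q [ 0.56  0.45 -0.17  1.89  0.1   0.81 -0.96] op 0.0153
t 5.43 tcp [ 0.4917 -0.2926  0.3431] f [ 0.4  0.1 -0.3] q [ 0.58  0.28 -0.18  1.75  0.06  1.12 -0.92] op 0.0155
t 6.80 tcp [ 0.5547 -0.1011  0.344 ] f [-0.4  0.9 -1.2] q [ 0.31  0.28 -0.29  1.76  0.09  1.12 -1.3 ] op 0.0156
t 6.90 tcp [ 0.5548 -0.1007  0.344 ] f [0.2 1.2 0.1] q [ 0.31  0.28 -0.29  1.76  0.09  1.12 -1.31] op 0.0151
```

View pics/d_wrist.png

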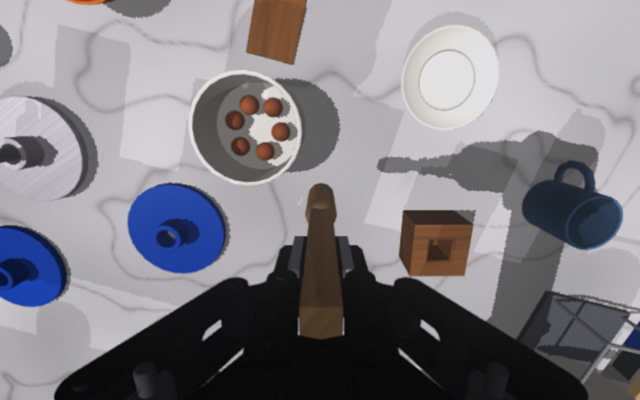

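View pics/d_top.png

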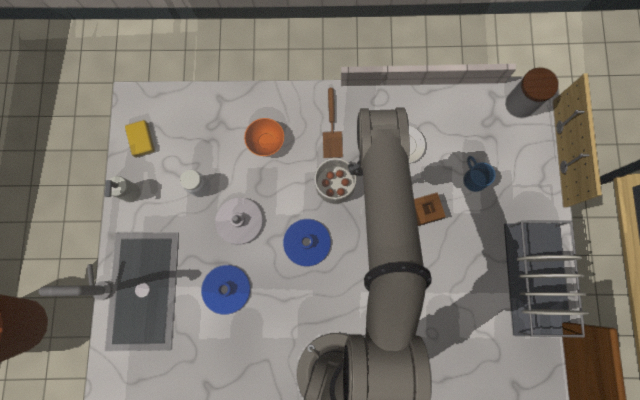

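The stirrer is held straight, with its foot at (320,190). The pot is at (246,127) with six beads visible inside, and the lid pair is at the left, around (30,150). From this wrist view I'll measure the pot, the beads, the foot, and the lid if it's fully in frame.

Run:
```python
from h import *
from meas import circ
p=cv2.imread("pics/d_wrist.png");d=np.load("pics/d_wrist_d.npy");c=np.load("pics/d_wrist_c.npy",allow_pickle=True).item()
C=cloud("wrist",d,c);C[d==0]=9;P=C.reshape(-1,3)
m=(np.hypot(P[:,0]-.584,P[:,1]+.005)<.09)&(P[:,2]>.08)&(P[:,2]<.09)
x,e=circ(P[m],.0625);print("pot",m.sum(),x,e,circ(P[m]),np.median(P[m][:,2]))
hsv=cv2.cvtColor(p,cv2.COLOR_BGR2HSV)
m=((hsv[...,0]<14)&(hsv[...,1]>110)).astype(np.uint8);m[:80]=0;m[170:]=0;m[:,:215]=0;m[:,300:]=0
n,l,st,ce=cv2.connectedComponentsWithStats(m)
for i in range(1,n):
    if st[i,4]>60:
        q=onplane("wrist",ce[i:i+1],.019,c)[0]; print(st[i],q,"rel",(q[:2]-x)*1e3, np.hypot(*(q[:2]-x))*1e3)
# foot bottom
Z=C[180:260,295:345].reshape(-1,3);Z=Z[(Z[:,2]<.24)&(Z[:,2]>.13)];print("foot zmin",np.sort(Z[:,2])[:5])
for z in (.15,.165,.18,.195): 
    k=Z[np.abs(Z[:,2]-z)<.008]; print(z,len(k),k.mean(0) if len(k) else '')
m=(np.hypot(P[:,0]-.465,P[:,1]-.303)<.10)&(P[:,2]>.014)&(P[:,2]<.024);print("disc",m.sum(),circ(cv2.convexHull(P[m][:,:2].astype(np.float32)).reshape(-1,2)))
m=(np.hypot(P[:,0]-.465,P[:,1]-.303)<.03)&(P[:,2]>.068)&(P[:,2]<.08);print("stem",m.sum(),P[m].mean(0) if m.any() else '')
```

```text
pot 1770 [ 0.5824304  -0.00466191] 0.0014813185615901686 (array([ 0.5825252 , -0.00452599,  0.0616119 ]), np.float64(0.0013158390856336634)) 0.08538798189279764
[240  96  18  18 261] [0.60783139 0.01326719 0.019     ] rel [25.40099498 17.92910552] 31.091210507240525
[264  99  18  17 242] [ 0.61343305 -0.01763067  0.019     ] rel [ 31.00265435 -12.96875143] 33.605849049974076
[227 112  17  17 225] [0.58359165 0.02773238 0.019     ] rel [ 1.16125089 32.39429196] 32.41509918122363
[272 123  17  17 227] [ 0.58523732 -0.03542107  0.019     ] rel [  2.80692498 -30.75915746] 30.886964814063102
[232 138  17  17 211] [0.55118523 0.01364206 0.019     ] rel [-31.24516418  18.30397859] 36.21182012784268
[256 143  18  17 228] [ 0.55326965 -0.02040822  0.019     ] rel [-29.16075339 -15.74630543] 33.14054424554766
foot zmin [0.16283417 0.16293018 0.16320301 0.16327796 0.1633628 ]
0.15 0 
0.165 69 [ 0.56354377 -0.09886746  0.16798441]
0.18 118 [ 0.56368513 -0.09886869  0.1805041 ]
0.195 143 [ 0.56364078 -0.09894715  0.19541017]
disc 6011 (array([0.46360262, 0.30258218, 0.07445615]), np.float64(0.0022884488996384373))
stem 0
```

Run:
```python
from h import *
cx,cy=.5825,-.0047
env.movel([cx,cy,.344],velocity=.2)
env.movel([cx,cy,.27],velocity=.2);env.dwell(.1);print(S())
r=env.movel([cx,cy,.195],velocity=.08,stop_force=8);print(r,S())
if not r:
    a=np.radians(6);r=env.movel([cx+.036*np.cos(a),cy+.036*np.sin(a),.195],velocity=.06,stop_force=15);print(r,S())
p,d=camera("scene");cv2.imwrite("pics/e_scene.png",p)
p,d=camera("wrist");cv2.imwrite("pics/e_wrist.png",p)
```

```text
t 8.17 tcp [ 0.5835 -0.0052  0.2718] f [-0.6  0.3  0.2] q [ 0.16  0.38 -0.32  1.8   0.14  0.98 -1.52] op 0.0157
False t 9.25 tcp [ 0.5829 -0.0047  0.1956] f [ 0.6 -0.2 -0.5] q [ 0.14  0.47 -0.31  1.86  0.19  0.84 -1.55] op 0.0151
False t 10.00 tcp [ 6.176e-01 -6.000e-04  1.945e-01] f [-3.9  1.2  1.1] q [ 0.12  0.52 -0.3   1.78  0.19  0.88 -1.56] op 0.0154
```

View pics/e_wrist.png

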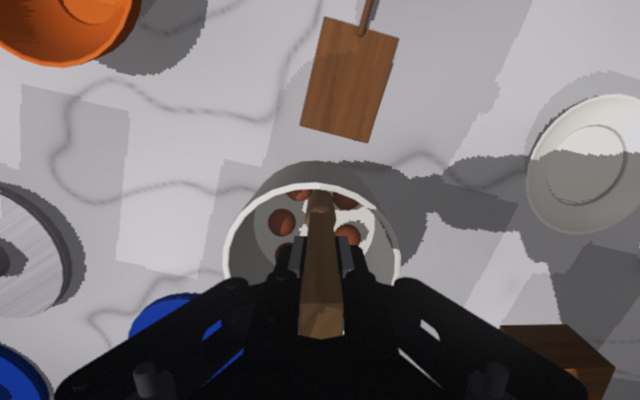

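The foot at (320,200) is on the far side, between two beads. The force there is about 4 N. Next is the full clockwise turn.

Run:
```python
from h import *
cx,cy=.5825,-.0047
for k,a in enumerate(np.linspace(6,-372,26)[1:]):
    a=np.radians(a);r=env.movel([cx+.036*np.cos(a),cy+.036*np.sin(a),.195],velocity=.055,stop_force=18)
    s=env.get_state();print(round(np.degrees(a)),r,np.round(s["force"],1),np.round((s["tcp_pos"][:2]-[cx,cy])*1e3,1),round(s["time"],1))
    if r: break
p,d=camera("wrist");cv2.imwrite("pics/f_wrist.png",p)
```

```text
-9 False [-7.7  5.7  0.7] [33.5 -3.3] 10.4
-24 False [-6.7  4.5  0.8] [ 30.8 -13.6] 10.8
-39 False [-7.2  3.4  0.3] [ 26.  -21.8] 11.1
-54 False [-4.3  5.9 -0.3] [ 20.7 -27.3] 11.4
-70 False [-0.4  8.8 -0.5] [ 14.3 -30.1] 11.7
-85 False [ 2.6  8.1 -0.8] [  5.9 -32.2] 12.1
-100 False [2.7 5.4 0.1] [ -3.2 -33.8] 12.4
-115 False [3.  5.3 0.2] [-12.3 -31.3] 12.7
-130 False [3.3 5.  1.3] [-20.3 -25.9] 13.0
-145 False [1.7 4.8 0.7] [-28.6 -19.9] 13.3
-160 False [ 0.9 -0.3 -1.2] [-34.1 -12.6] 13.7
-175 False [1.7 0.6 0.7] [-35.6  -2.2] 14.0
-191 False [ 0.8  0.2 -0.6] [-36.    7.1] 14.3
-206 False [ 3.8 -6.1 -0.1] [-31.   13.7] 14.7
-221 False [ 7.2 -8.1 -0.5] [-24.2  20.2] 15.0
-236 False [ 6.3 -8.5 -0.6] [-17.2  26.3] 15.3
-251 False [  0.5 -10.5  -0.2] [-11.8  29.3] 15.6
-266 False [-0.4 -8.7 -0.3] [-3.3 31.6] 15.9
-281 False [-2.4 -5.3 -0.7] [ 5.4 32.4] 16.3
-296 False [-3.2 -4.5 -0.1] [14.  29.8] 16.6
-312 False [-2.3 -5.2 -0.3] [22.1 24.4] 16.9
-327 False [-2.4 -2.8 -1. ] [29.5 19.1] 17.2
-342 False [-4.1 -1.4 -0.1] [33.5 10.9] 17.6
-357 False [-5.2 -0.6 -1.6] [35.2  1.8] 17.9
-372 False [-1.7  2.3 -0.9] [36.1 -6.6] 18.2
```

View pics/f_wrist.png

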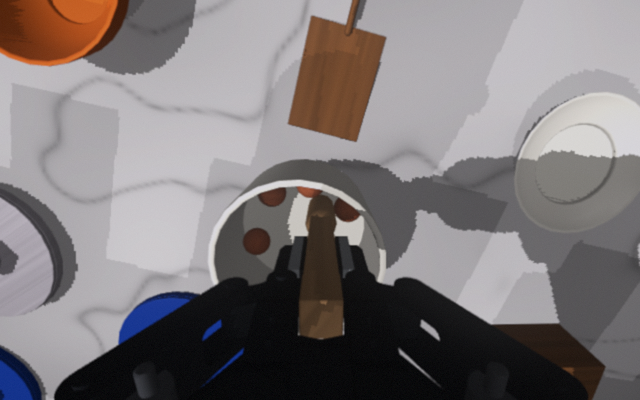

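Run:
```python
from h import *
cx,cy=.5825,-.0047
s=env.get_state()["tcp_pos"]
env.movel([s[0],s[1],.344],velocity=.12)
env.movel([.555,-.10,.344],velocity=.2);env.dwell(.2);print(S())
for n in ["wrist","scene"]:
    c=calibration(n);p,d=camera(n);cv2.imwrite(f"pics/g_{n}.png",p);np.save(f"pics/g_{n}_d.npy",d);np.save(f"pics/g_{n}_c.npy",c,allow_pickle=True)
for f in "dg":
    d=np.load(f"pics/{f}_wrist_d.npy");c=np.load(f"pics/{f}_wrist_c.npy",allow_pickle=True).item()
    C=cloud("wrist",d,c);C[d==0]=9
    R=cv2.Rodrigues(c["rvec"])[0]
    Z=C[180:330,290:350].reshape(-1,3);Z=Z[(Z[:,2]>.13)]
    print(f,"zmin",np.sort(Z[:,2])[[0,3,6]])
    for z in (.17,.18,.19,.20,.21,.22,.25,.27,.29,.31): 
        k=Z[np.abs(Z[:,2]-z)<.005]
        if len(k): print(z,len(k),k.mean(0).round(4))
```

```text
t 20.56 tcp [ 0.5557 -0.0984  0.3438] f [-0.1  0.2 -0.9] q [ 0.31  0.28 -0.3   1.76  0.09  1.12 -1.31] op 0.0154
d zmin [0.16283417 0.16327796 0.1635131 ]
0.17 64 [ 0.5637 -0.0986  0.1701]
0.18 76 [ 0.5636 -0.0993  0.18  ]
0.19 84 [ 0.5637 -0.0988  0.1899]
0.2 97 [ 0.5637 -0.0992  0.1999]
0.21 112 [ 0.5635 -0.0987  0.21  ]
0.22 282 [ 0.5608 -0.0998  0.2192]
0.25 147 [ 0.5621 -0.0995  0.2499]
0.27 207 [ 0.5621 -0.0992  0.2702]
0.29 572 [ 0.5633 -0.099   0.2901]
0.31 915 [ 0.562  -0.0991  0.3098]
g zmin [0.16308146 0.16396732 0.16486724]
0.17 52 [ 0.5549 -0.0986  0.17  ]
0.18 61 [ 0.5558 -0.0987  0.1801]
0.19 71 [ 0.5565 -0.0988  0.1902]
0.2 76 [ 0.557  -0.0982  0.2002]
0.21 89 [ 0.5579 -0.0981  0.2102]
0.22 254 [ 0.5556 -0.0988  0.2192]
0.25 130 [ 0.5595 -0.0979  0.2502]
0.27 179 [ 0.561  -0.0974  0.2703]
0.29 526 [ 0.5639 -0.0961  0.2902]
0.31 829 [ 0.5637 -0.0962  0.3098]
```

View pics/g_wrist.png

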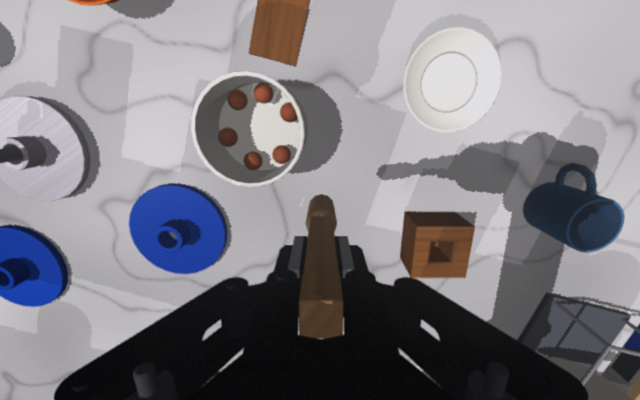

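View pics/g_scene.png

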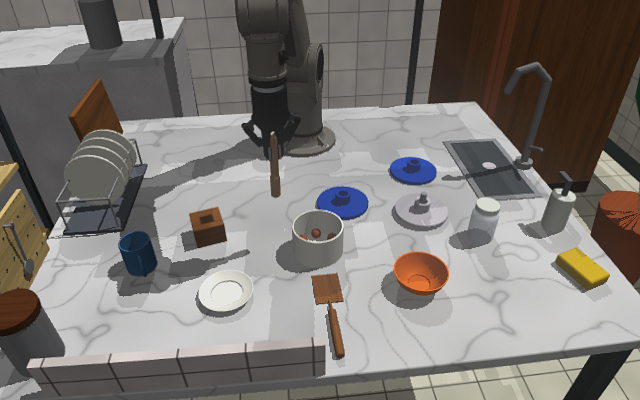

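All six beads are in the pot. The stirrer has swung about 4.6° about the jaw axis: its foot has shifted 10 mm along tool -x. I'll tilt the tool to cancel that above the holder and check before lowering.

```bash
cat >> h.py <<'E'
def tilted(yaw,th):
    q=quat(yaw);R=Rn.from_quat([q[1],q[2],q[3],q[0]])*Rn.from_euler('y',th,degrees=True)
    k=R.as_quat();return np.r_[k[3],k[:3]],R.as_matrix()
E
python3 - <<'E'
from h import *
q,R=tilted(np.radians(-74.1),4.6)
G=np.array([.4922,-.2928,.235]);t=G-.054*R[:,2]
env.movel([t[0],t[1],.344],velocity=.22,rot=q)
env.movel(t,velocity=.15,rot=q);env.dwell(.2);print(t,S())
n="wrist";c=calibration(n);p,d=camera(n);cv2.imwrite(f"pics/i_{n}.png",p);np.save("pics/i_d.npy",d);np.save("pics/i_c.npy",c,allow_pickle=True)
C=cloud("wrist",d,c);C[d==0]=9
Z=C[150:330,290:350].reshape(-1,3)
for z in np.arange(.105,.24,.01): 
    k=Z[np.abs(Z[:,2]-z)<.005]; k=k[np.hypot(k[:,0]-.492,k[:,1]+.293)<.03]
    if len(k): print(z.round(3),len(k),k.mean(0).round(4))
E
```

```text
[ 0.48803495 -0.29398645  0.28882606] t 22.46 tcp [ 0.4887 -0.2941  0.2901] f [-0.7  0.1 -0.7] q [ 0.62  0.31 -0.2   1.85  0.01  0.93 -0.87] op 0.0152
0.115 51 [ 0.5016 -0.291   0.1153]
0.125 56 [ 0.5017 -0.2914  0.1247]
0.135 70 [ 0.5016 -0.2909  0.1349]
0.145 77 [ 0.5015 -0.2911  0.145 ]
0.155 81 [ 0.5017 -0.2916  0.1548]
0.165 263 [ 0.4987 -0.2919  0.1651]
0.175 87 [ 0.4999 -0.2915  0.1748]
0.185 109 [ 0.4999 -0.2915  0.1849]
0.195 124 [ 0.4999 -0.2917  0.1952]
0.205 151 [ 0.4998 -0.2914  0.2053]
0.215 167 [ 0.4997 -0.2914  0.2152]
0.225 375 [ 0.5014 -0.2908  0.2258]
0.235 517 [ 0.5013 -0.2906  0.2351]
```

View pics/i_wrist.png

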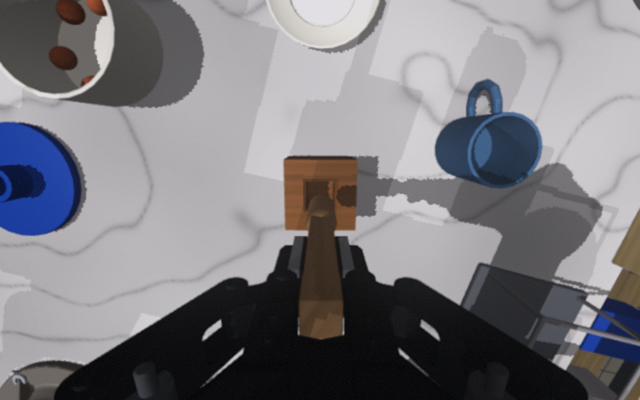

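The stirrer is upright again (no slope along z) and centred over the hole at (320,192). Now I lower it.

Run:
```python
from h import *
q,R=tilted(np.radians(-74.1),4.6)
G=np.array([.4922,-.2928,.1400]);t=G-.054*R[:,2]
r=env.movel(t,velocity=.09,rot=q,stop_force=7);print(r,t,S())
```

```text
True [ 0.48803495 -0.29398645  0.19382606] t 23.54 tcp [ 0.4876 -0.2937  0.1937] f [-1.5  0.2  4. ] q [ 0.61  0.43 -0.19  1.93  0.04  0.73 -0.88] op 0.0152
```

Run:
```python
from h import *
env.grip(.085);s=env.get_state()["tcp_pos"]
env.movel([s[0],s[1],.31],velocity=.2)
env.reach([.464,.303,.30],quat(0));env.dwell(.15);print(S())
for n in ["wrist","scene","top"]:
    c=calibration(n);p,d=camera(n);cv2.imwrite(f"pics/j_{n}.png",p);np.save(f"pics/j_{n}_d.npy",d);np.save(f"pics/j_{n}_c.npy",c,allow_pickle=True)
from meas import circ
d=np.load("pics/j_wrist_d.npy");c=np.load("pics/j_wrist_c.npy",allow_pickle=True).item()
P=cloud("wrist",d,c).reshape(-1,3);P[d.ravel()==0]=9
near=lambda x,y,r,z0,z1:(np.hypot(P[:,0]-x,P[:,1]-y)<r)&(P[:,2]>z0)&(P[:,2]<z1)
m=near(.464,.303,.03,.070,.078);print("stem",m.sum(),P[m].mean(0),circ(cv2.convexHull(P[m][:,:2].astype(np.float32)).reshape(-1,2)))
m=near(.464,.303,.03,.042,.050);print("collar",m.sum(),P[m].mean(0),circ(cv2.convexHull(P[m][:,:2].astype(np.float32)).reshape(-1,2),.022))
m=near(.464,.303,.09,.014,.023);print("disc",m.sum(),P[m].mean(0),circ(cv2.convexHull(P[m][:,:2].astype(np.float32)).reshape(-1,2)))
a=cv2.imread("pics/j_scene.png")[150:290,170:460];cv2.imwrite("pics/j_sc.png",cv2.resize(a,None,fx=2.7,fy=2.7,interpolation=2))
```

```text
t 27.24 tcp [0.4646 0.3021 0.2999] f [ 0.2  0.3 -0.6] q [ 0.07  0.45 -0.98  1.8   0.41  1.11 -1.05] op 0.0851
stem 207 [0.46291271 0.30547056 0.07355894] (array([0.46284831, 0.30503933, 0.00860518]), np.float64(0.0001589545335140077))
collar 636 [0.46294854 0.30677867 0.0464361 ] (array([0.46280432, 0.30523265]), np.float64(0.0004008080700706278))
disc 9821 [0.46296371 0.30962393 0.01870402] (array([0.46292954, 0.3053612 , 0.07504222]), np.float64(0.00017521747777221277))
```

View pics/j_wrist.png

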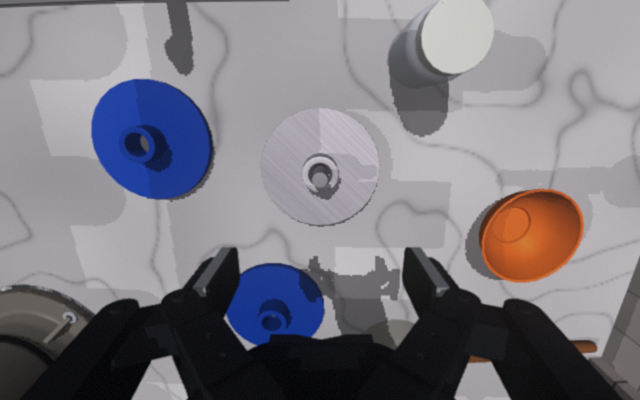

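View pics/j_sc.png

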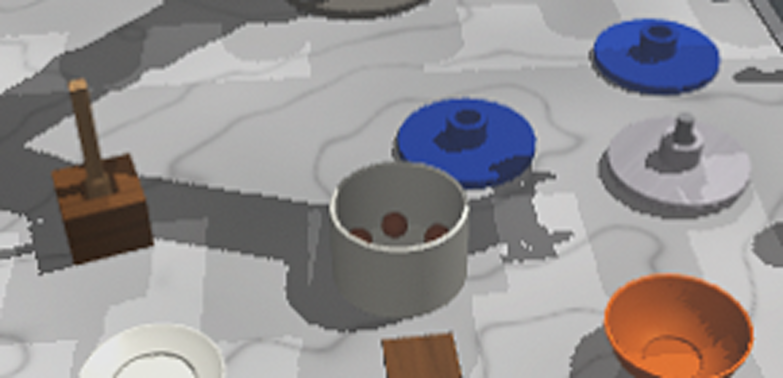

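The stirrer stands upright in its holder at crop (80,90), and the beads are in the pot. The lid pair is at (320,170) in the wrist view, nested and concentric. I'll grip the stem.

Run:
```python
from h import *
x,y=.4634,.3043
env.movel([x,y,.18],velocity=.16)
env.movel([x,y,.1235],velocity=.07,stop_force=10);print(S())
env.grip(.010,90);env.dwell(.1);print(S())
env.movel([x,y,.16],velocity=.06);env.dwell(.15);print(S())
p,d=camera("wrist");cv2.imwrite("pics/k_w.png",p)
p,d=camera("scene");cv2.imwrite("pics/k_s.png",cv2.resize(p[130:290,300:500],None,fx=3,fy=3,interpolation=2))
```

```text
t 29.25 tcp [0.4636 0.3046 0.1238] f [ 0.7 -0.4 -0.1] q [-0.08  0.66 -0.81  1.94  0.66  0.82 -1.25] op 0.0849
t 30.00 tcp [0.4635 0.3043 0.1239] f [-1.3 -1.4  5.4] q [-0.08  0.66 -0.81  1.94  0.66  0.82 -1.25] op 0.0147
t 30.91 tcp [0.4632 0.3041 0.1596] f [-0.2  0.2 -3.7] q [-0.05  0.62 -0.85  1.92  0.6   0.88 -1.21] op 0.0147
```

View pics/k_s.png

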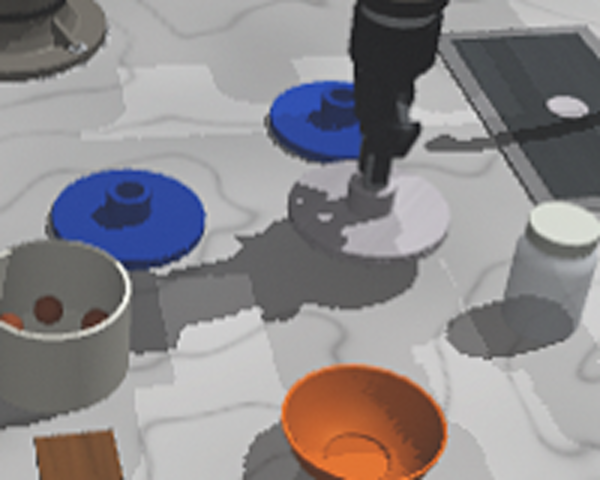

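View pics/k_w.png

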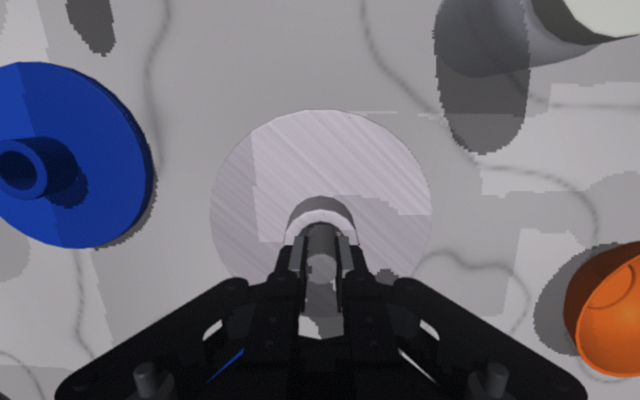

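The lid pair is lifted together and level, with about 3.7 N measured. I'll carry it over the pot.

Run:
```python
from h import *
env.movel([.4634,.3043,.285],velocity=.13)
env.movel([.5828,-.0046,.285],velocity=.17);env.dwell(.15)
env.movel([.5828,-.0046,.235],velocity=.12);env.dwell(.2);print(S())
for n in ["wrist","scene"]:
    c=calibration(n);p,d=camera(n);cv2.imwrite(f"pics/l_{n}.png",p);np.save(f"pics/l_{n}_d.npy",d);np.save(f"pics/l_{n}_c.npy",c,allow_pickle=True)
from meas import circ
for n in ["wrist","scene"]:
    d=np.load(f"pics/l_{n}_d.npy");c=np.load(f"pics/l_{n}_c.npy",allow_pickle=True).item()
    P=cloud(n,d,c).reshape(-1,3);P[d.ravel()==0]=9
    m=(np.hypot(P[:,0]-.583,P[:,1]+.005)<.08)&(P[:,2]>.105)&(P[:,2]<.15);m&=np.hypot(P[:,0]-.583,P[:,1]+.005)>.03
    A=np.c_[P[m][:,:2]-[.583,-.005],np.ones(m.sum())];
    from scipy.optimize import least_squares
    s=least_squares(lambda k:A@k-P[m][:,2],[0,0,.13],loss='soft_l1',f_scale=.002).x
    print(n,m.sum(),"slopes deg",np.degrees(s[:2]),"z",s[2],circ(cv2.convexHull(P[m][:,:2].astype(np.float32)).reshape(-1,2)))
p=cv2.imread("pics/l_scene.png");cv2.imwrite("pics/l_sc.png",cv2.resize(p[130:290,220:420],None,fx=3,fy=3,interpolation=2))
```

```text
t 35.13 tcp [ 0.5833 -0.0044  0.236 ] f [-0.4  0.4 -2.7] q [ 0.55  0.55 -0.87  1.8   0.49  1.02 -0.51] op 0.0148
wrist 25499 slopes deg [ 0.10855897 -0.00902196] z 0.13068609145737448 (array([ 0.5830709 , -0.00335402,  0.07496821]), np.float64(0.00022494803937607026))
scene 1618 slopes deg [-0.40042782  0.09581383] z 0.1287392959294074 (array([ 0.58684045, -0.00322693,  0.07562062]), np.float64(0.0005892077784144658))
```

View pics/l_sc.png

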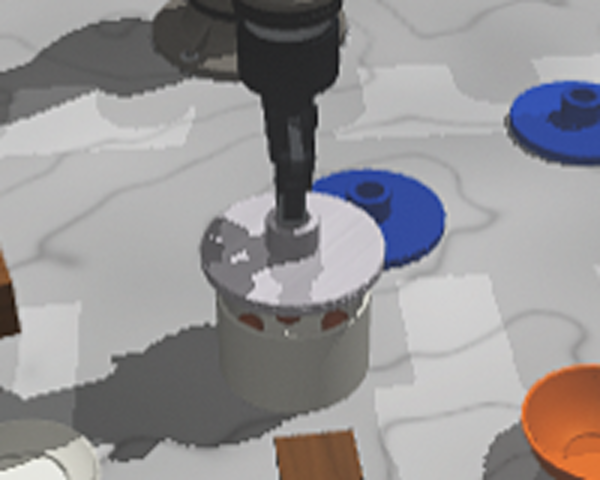

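View pics/l_wrist.png

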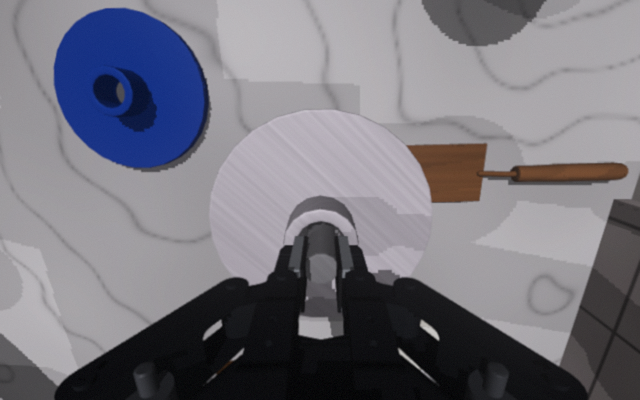

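The lids are level to within 0.4°. The scene camera puts the lid at (0.5868,-0.0032) and the pot rim at (0.5868,-0.0034), so they are centred. I'll lower to seat.

Run:
```python
from h import *
x,y=.5828,-.0046
r=env.movel([x,y,.206],velocity=.08,stop_force=10);print(r,S())
env.dwell(.1)
r=env.movel([x,y,.195],velocity=.015,stop_force=5);print(r,S())
n="scene";p,d=camera(n);np.save("pics/m_d.npy",d)
cv2.imwrite("pics/m_sc.png",cv2.resize(p[130:290,220:420],None,fx=3,fy=3,interpolation=2))
```

```text
False t 35.74 tcp [ 0.5826 -0.0045  0.2054] f [ 0.  -0.6 -3.6] q [ 0.53  0.58 -0.85  1.83  0.52  0.97 -0.54] op 0.0148
True t 36.37 tcp [ 0.5828 -0.0047  0.1989] f [-0.4 -0.4  5.2] q [ 0.53  0.59 -0.84  1.83  0.53  0.96 -0.55] op 0.0148
```

View pics/m_sc.png

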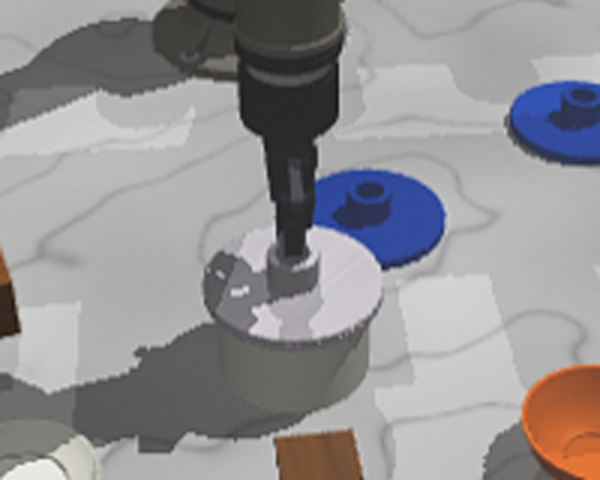

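Contact came at TCP z 0.1989, exactly 75 mm above the pick height, so the inner lid is seated. I'll release and look.

Run:
```python
from h import *
from meas import circ
env.grip(.085);env.dwell(.1)
env.movel([.5828,-.0046,.30],velocity=.14);env.dwell(.2);print(S())
n="wrist";c=calibration(n);p,d=camera(n);cv2.imwrite("pics/n_w.png",p);np.save("pics/n_d.npy",d);np.save("pics/n_c.npy",c,allow_pickle=True)
P=cloud("wrist",d,c).reshape(-1,3);P[d.ravel()==0]=9
near=lambda x,y,r,z0,z1:(np.hypot(P[:,0]-x,P[:,1]-y)<r)&(P[:,2]>z0)&(P[:,2]<z1)
hull=lambda Q:cv2.convexHull(Q[:,:2].astype(np.float32)).reshape(-1,2)
m=near(.583,-.005,.03,.140,.156);print("stem",m.sum(),P[m].mean(0),circ(hull(P[m]),.009))
m=near(.583,-.005,.03,.116,.126);print("collar",m.sum(),P[m].mean(0),circ(hull(P[m]),.022))
m=near(.583,-.005,.09,.087,.099);print("disc",m.sum(),P[m].mean(0),circ(hull(P[m])))
A=np.c_[P[m][:,:2]-[.583,-.005],np.ones(m.sum())];print("plane",np.linalg.lstsq(A,P[m][:,2],rcond=None)[0])
```

```text
t 38.28 tcp [ 0.5824 -0.0047  0.2991] f [-0.3  0.2  0.2] q [ 0.59  0.48 -0.92  1.74  0.42  1.13 -0.46] op 0.0850
stem 370 [ 0.58191963 -0.00260509  0.14799857] (array([ 0.58212458, -0.00357389]), np.float64(0.0002984835984920621))
collar 1006 [ 0.58195946 -0.00093104  0.12135228] (array([ 0.58187421, -0.00367736]), np.float64(0.000374550583828264))
disc 15026 [0.58204788 0.00190029 0.09370906] (array([ 0.58207169, -0.00371135,  0.07508471]), np.float64(0.00015545460548320797))
plane [ 9.27931290e-04 -2.04234648e-05  9.37100828e-02]
```

View pics/n_w.png

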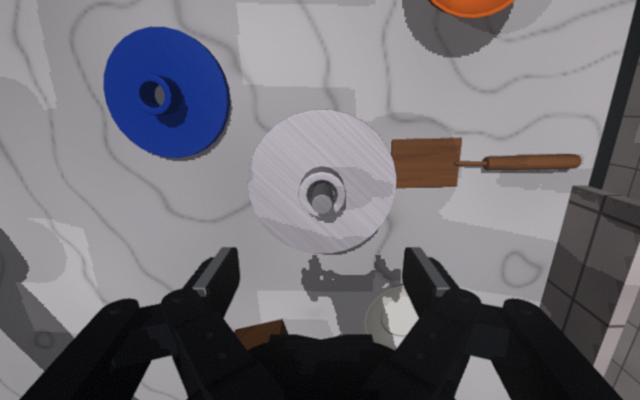

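The lids are seated level: disc top z 0.0937, stem top z 0.148. The collar is concentric with the stem at (322,195). I'll grip the collar.

Run:
```python
from h import *
x,y=.5826,-.0044
env.grip(.060,60)
env.movel([x,y,.20],velocity=.15)
r=env.movel([x,y,.1695],velocity=.06,stop_force=6);env.dwell(.15);print(r,S())
env.grip(.038,70);env.dwell(.1);print(S())
p,d=camera("scene")
cv2.imwrite("pics/o_sc.png",cv2.resize(p[130:290,220:420],None,fx=3,fy=3,interpolation=2))
```

```text
False t 40.33 tcp [ 0.5828 -0.0043  0.1699] f [-0.6  0.4  0.8] q [ 0.51  0.63 -0.82  1.85  0.57  0.92 -0.58] op 0.0602
t 40.73 tcp [ 0.5829 -0.0043  0.1704] f [-2.1 -0.3  4.9] q [ 0.51  0.63 -0.82  1.85  0.57  0.92 -0.58] op 0.0417
```

View pics/o_sc.png

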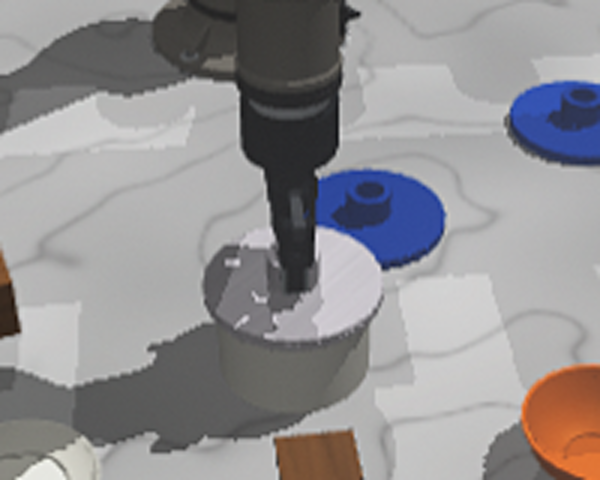

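The jaws hold the collar at (292,270). Lifting slowly, straight up.

Run:
```python
from h import *
s=env.get_state()["tcp_pos"];x,y=s[0],s[1]
env.movel([x,y,.185],velocity=.03);env.dwell(.1);print(S())
env.movel([x,y,.29],velocity=.07);env.dwell(.4);print(S())
from scipy.optimize import least_squares
for n in ["wrist","scene"]:
    c=calibration(n);p,d=camera(n);cv2.imwrite(f"pics/p_{n}.png",p)
    P=cloud(n,d,c).reshape(-1,3);P[d.ravel()==0]=9
    r=np.hypot(P[:,0]-.583,P[:,1]+.005);m=(r<.085)&(r>.03)&(P[:,2]>.19)&(P[:,2]<.235)
    A=np.c_[P[m][:,:2]-[.583,-.005],np.ones(m.sum())]
    k=least_squares(lambda k:A@k-P[m][:,2],[0,0,.21],loss='soft_l1',f_scale=.002).x;print(n,m.sum(),"slope deg",np.degrees(k[:2]),"disc z",k[2])
    m=(r<.08)&(P[:,2]>.08)&(P[:,2]<.10);print("flange pts",m.sum(),np.median(P[m][:,2]) if m.any() else '')
p=cv2.imread("pics/p_scene.png");cv2.imwrite("pics/p_sc.png",cv2.resize(p[80:290,190:450],None,fx=2.8,fy=2.8,interpolation=2))
```

```text
t 41.55 tcp [ 0.5827 -0.0043  0.1848] f [-0.1 -0.6 -2.2] q [ 0.52  0.61 -0.83  1.84  0.55  0.94 -0.56] op 0.0421
t 43.60 tcp [ 0.5829 -0.0043  0.2899] f [ 0.5  0.5 -1.2] q [ 0.58  0.49 -0.91  1.75  0.43  1.12 -0.47] op 0.0423
wrist 31959 slope deg [-0.00467163 -0.01413469] disc z 0.2132809161174318
flange pts 29 0.08976468924142256
scene 1699 slope deg [-0.6844798   0.08376648] disc z 0.21161449097447269
flange pts 1371 0.08795353986369947
```

View pics/p_sc.png

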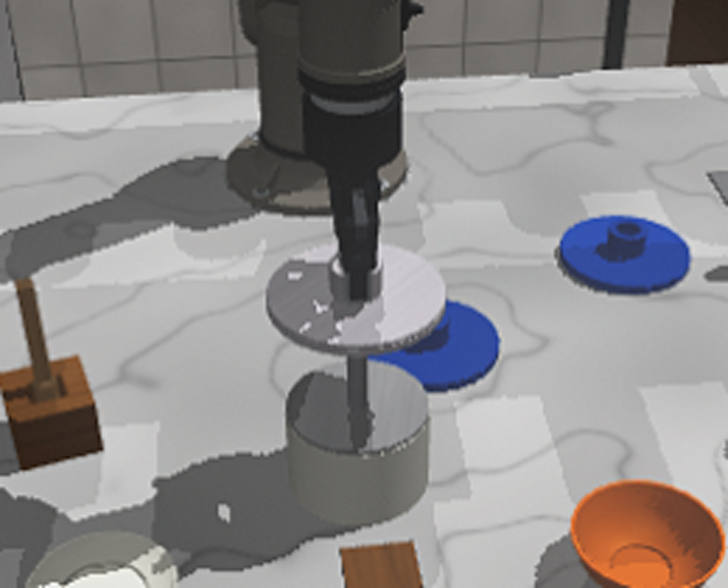

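View pics/p_scene.png

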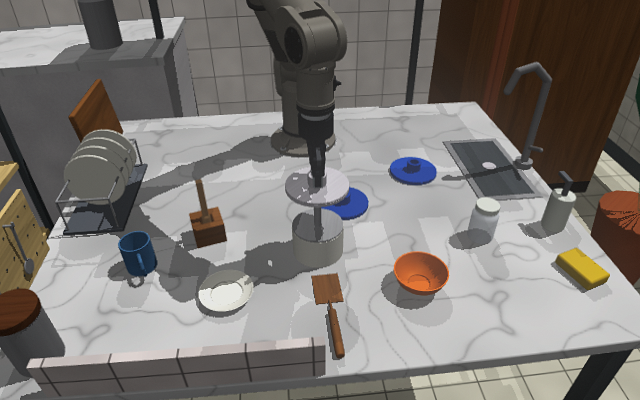

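The outer lid is held level, with its skirt at about z 0.201 and the stem top at 0.148. The flange reads 0.088–0.090 (nominal 0.089), so the inner lid is still seated. The bystanders are at the same pixels as at the start. I'm handing in.

Run:
```python
from h import *
env.dwell(.3);print(S());job.job_done()
```

```text
t 44.00 tcp [ 0.5829 -0.0043  0.29  ] f [-0.1 -0.3 -1.7] q [ 0.58  0.49 -0.91  1.75  0.43  1.12 -0.47] op 0.0420
the job is handed in; nothing more can be done
```

I stirred the beads one full clockwise turn, starting and ending on the far side, about 33–36 mm off the middle, and stood the stirrer back in its holder. I then seated the lid pair on the pot by the stem, let go, and lifted the outer lid alone by its collar. I handed in at 44.0 s of the 72 s allowed, and no verdict was reported.

**Last checks:**
- **Outer lid:** it is level, with a slope of 0.0° by the wrist camera and 0.7° by the scene camera. Its skirt is about 53 mm above the stem top.
- **Inner lid:** the flange reads 0.088–0.090 m against a nominal 0.089, so it is still seated.
- **Stirrer:** it stands upright in the holder.
- **Beads:** I counted all six in the pot right after stirring. The lid has hidden them since it was seated, so I could not recheck at the end.
- **Bystanders:** they look unmoved at the same pixels in the scene image.

**Failed or disagreed:**
- **Stirrer slip:** it swung about 4.6° in the grip during stirring. I tilted the tool to cancel that before putting it back.
- **Camera offset:** the scene camera reads about 4 mm farther in x than the wrist and top cameras. I used the wrist and top values, and compared the lid with the pot in the scene camera alone before lowering.

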